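# Lock the roll knife away in its dock

## Robot

A 6-joint arm with a two-finger parallel gripper is mounted at the origin on a cart in front of the work surface, level with it; the furniture and walls round the work are solid. World frame = base frame: x ahead of the robot, y to its left, z up, the work surface at z = 0. Lengths are in m, angles in rad, forces in N, time in s.
With the tool pointing down it reaches from about 0.35 to 0.975 m from the base axis. Payload 4.9 kg.
Tool frame: the origin (TCP) lies on the centre line of the jaws, within the pads' length; the fingertips stand manip.tcp_to_tips ahead of it and the grasp point (between the pads) lies 11 mm behind it (manip.tcp_to_tips is the distance from the TCP to the fingertips, in m); x points along the fingers, y is the direction in which the jaws open and shut, and the axes are right-handed (so a half turn about x gives the same grasp; the last joint's range is limited). The gripper opens to 85 mm and grips with 20 to 120 N. Pads are 22 mm wide; open, the fingers measure 114 mm over their backs; the gripper's body (76 mm by 85 mm) begins 54 mm behind the grasp point. The pads swing forward as they close: fully open they stand 13 mm farther back than shut.
Start: joints at [1.224, 0.053, 1.613, -0, 1.476, -0.119], TCP at [0.141, 0.609, 0.239] pointing down, gripper open.
Joint ranges: [-3.01, 3.01], [-1.01, 2.22], [0.06, 2.58], [-1.02, 4.17], [0.09, 2.62], [-3.14, 3.14]. Speed limits (rad/s): [2.57, 2.57, 3.14, 3.14, 3.14, 3.14].

## Interface

Orientations are given as a unit quaternion [w, x, y, z].
In Python, from plant import status, imaging, workorder, manip gives the robot as it stands.
- The arm moves only by the tool carry_out, never from a script. Its argument "moves" is one flat list of numbers, 5 for each row, row after row: the opening, from 0 (shut) to 1 (fully open), then the shift along the tool's x, y, z in cm, then the turn about the tool's x in rad. In form: [claw, tx, ty, tz, twist, claw, tx, ty, tz, twist, ...]. A call has 1 to 12 rows; each row is the pose to reach, as a shift and turn from the pose commanded when the call began, along the tool's axes at that moment; what a row does not reach only later rows make up. A row lasts 1/12 s, in which the tool goes at most 41.7 mm and 7.16 degrees, less where a joint would pass 70% of its speed; a pose out of reach is approached as far as the arm can. A call with a gripper value outside its range is refused whole. The fingers move at their own pace and stop on an object; the grip force is fixed at half the most. Time passes only in rows, so rows that repeat a pose let the fingers close. It gives the time, the measured TCP pose, the force and the opening at its end, in the units of the state.
- status.state(): the state, without advancing time (a new reading comes with each control period).
- imaging.grab_frame(name): name is "side" or "top"; returns the picture (400x640x3 uint8, red, green, blue); there is no depth.
- imaging.camera_info(name): a dict with "K" (3x3 intrinsics, pixels), "R" (3x3) and "t" (3): a world point X has camera coordinates R X + t. Camera axes: x right, y down, z forward; pixel columns grow to the right and rows downward; lengths in m; the calibration is good to about 2 mm. A picture is of the moment at which its call begins. camera_info takes no time and is no camera call.
- workorder.job_done(): hands the job in, once; it reports no verdict.
The state is a dict: "time": time; "joint_pos": joint angles; "joint_vel": joint speeds; "joint_efforts": joint torques, N m; "tool_pos": TCP position; "tool_rot": TCP orientation; "contact_force": force on the tool from outside, world axes, zero at the start; "ft_torque": the same for the moment, N m; "gripper_width": opening from 0.0 (shut) to 1.0 (fully open).
Only numpy, scipy, OpenCV 4.12 (cv2) and the standard library are available. Lean on these libraries where they do the work, as an engineer would, in place of code of your own. Each camera call takes 0.05 s, during which the arm holds its last target.

## Task

Put the roll knife away for the breakfast service: slide the lock knob in its narrow recess in the top of the knife dock fully open, take the knife from the board and push its blade into the dock's mouth until the bolster is home against the front, then let go and slide the lock fully shut so that no guest can draw the knife. Leave the mug and the portion tub where they stand.

Things in the scene. Friction and masses are not known exactly. Their poses are not given: they have to be found in the camera images.
- knife_dock: Low locking knife dock fixed to the table: black, steel top cover, 130 (x) x 120 (y) x 44 mm. Origin on the table under the mouth; +x points in, the way the knife goes; +y is left for one who looks into the mouth; z up. A chin 34 mm wide, 10 mm high stands out 30 mm in front, under the handle of a knife that is home. Shut-padlock mark on the +y side of the top, open one on the -y side.
- dock_mouth (a point): Middle of the mouth's height, in the plane of the front face, 24 mm above the table; axes as the dock's. Behind it lies a flat level pocket 120 mm deep, 10 mm high (5 mm up and down from here; the mouth flares to 7.5 mm up and down over the first 8 mm), from y = -21 to +12 mm.
- recess_center (a point): Middle of the lock's recess, level with the top cover (44 mm above the table, 27 mm behind the mouth's plane); axes as the dock's. The recess is 98 mm long along y, 34 mm wide along x and 10 mm deep; the lock's knob slides along it.
- lock_knob (a point): Middle of the flat top of the lock's knob, 3 mm below the top cover (41 mm above the table): a white ribbed block, 10 mm along y, 29 mm along x, 7 mm high above the recess floor. On either side of it there is always at least 36 mm of empty recess for a fingertip.
- lock (a joint): Lock slide in m: 0 = open (knob 8 mm to the -y side of the recess middle), 0.016 = shut (8 mm to +y). Takes about 2 N, stays where left. Its steel bolt crosses the pocket from -y, 5 to 16 mm behind the mouth: shut, it bars the empty pocket or stands behind the heel of a knife that is home; a knife over 4 mm short of home blocks it. Starts shut or nearly so (0.012 to 0.016).
- roll_knife: Serrated roll knife with round tip, 0.11 kg, 223 mm long, flat on the board. Origin on its underside below the bolster's front; +x to the tip, -y the cutting edge's side, z up. Black handle from x = -108 mm, steel bolster its last 10 mm; both 24 mm wide (centred on y = 0), 22 mm thick. Blade 3 mm thick at z = 11 mm: neck y -3 to +9 for 20 mm, then y -18 to +9 to the tip at x = 115 mm.
- knife_shoulder (a point): Middle of the front face of the bolster, 11 mm above the knife's underside; axes as the knife's. It meets dock_mouth when the knife is home. The knife's mass centre lies about 28 mm behind it, towards the handle.
- cutting_board: Fixed wooden board 230 x 130 x 14 mm on which the knife lies; origin under its middle, x along its length.
- white_mug: Loose white mug, 90 mm across and 96 mm high, beyond the board, beside the bun warmer; origin under its middle.
- jam_1: Loose foil-topped portion tub, 37 x 50 x 16 mm, on the table between the board and the dock; origin under its middle. Behind it the fixed bun warmer, a steel box 226 mm high, stands between knife and dock: its front lies about 0.56 m ahead of the robot's base (y = -0.24 to 0.12), its bar handle (z = 0.16) about 0.52 m: carry past in front of it or above it.
There are look-alikes about, which are no part of the job. There is more than one size of the knife_dock; the job needs the larger.

How it is judged:
By the outcome, as a careful person would: the job done as asked, in the order asked, and still so for the second after the job is handed in, with the robot touching nothing.
It also fails if it takes over 64 s, if anything falls off the work surface, if the arm or the gripper's body presses on something with over 40 N, if the wrist force passes 120 N, or if a joint passes its speed limit or range.

## Working session

There is one attempt and no reset: what is moved stays moved. The work goes in short steps, Python scripts to look and compute and a tool call to move; the robot and the scene stay as the last step left them, time stands still between calls to the robot, and variables do not carry over. Pictures are saved under pics/ and viewed, and the job is handed in when it is done.

Besides the shell and the picture viewer there is one more tool, called after "Request:" as name(argument=value, ...) on one line, values as JSON. carry_out: Moves the arm, as the interface text tells. Its arguments: {"type":"object","properties":{"moves":{"type":"array","items":{"type":"number"}}},"required":["moves"]}

```bash
ls; mkdir -p pics; python3 - <<'E'
from plant import status, imaging, workorder, manip
import cv2
print(status.state()); print(manip.tcp_to_tips)
for n in("side","top"):
    im=imaging.grab_frame(n); cv2.imwrite(f"pics/{n}0.png",im[:,:,::-1]); print(imaging.camera_info(n))
E
```

```text
pics
{'time': 0.0, 'joint_pos': array([ 1.22397661e+00,  5.33947926e-02,  1.61427849e+00, -1.81415634e-05,
        1.47602096e+00, -1.18988986e-01]), 'joint_vel': array([ 0.00090584, -0.0008217 , -0.0001011 , -0.00196949,  0.00015994,
        0.00046726]), 'joint_efforts': array([-1.25504866e-03, -3.93685198e+01, -3.70174706e+01, -2.47762700e-04,
        7.05985483e-03, -1.35787369e-05]), 'tool_pos': array([0.14095565, 0.60827536, 0.23804876]), 'tool_rot': array([ 0.70235818,  0.07965114,  0.70268874, -0.08110001]), 'contact_force': array([-0.76322299,  0.16647969,  0.14450942]), 'ft_torque': array([ 0.04189868,  0.04628603, -0.04475096]), 'gripper_width': 0.9982413744391989}
0.008
{'K': array([[504.18284264,   0.        , 313.16839238],
       [  0.        , 504.18284264, 190.68136953],
       [  0.        ,   0.        ,   1.        ]]), 'R': array([[-9.61393857e-01, -2.75174723e-01, -8.50285058e-04],
       [-1.10546286e-01,  3.89047934e-01, -9.14560673e-01],
       [ 2.51994782e-01, -8.79159017e-01, -4.04447837e-01]]), 't': array([0.37068051, 0.16160366, 1.48549181])}
{'K': array([[509.30509768,   0.        , 327.97105022],
       [  0.        , 509.30509768, 200.22165174],
       [  0.        ,   0.        ,   1.        ]]), 'R': array([[-0.02430591, -0.99966169, -0.00925921],
       [-0.98122983,  0.02562808, -0.19113143],
       [ 0.19130406,  0.00443979, -0.98152078]]), 't': array([-0.09306782,  0.4083966 ,  1.2587685 ])}
```

View pics/side0.png

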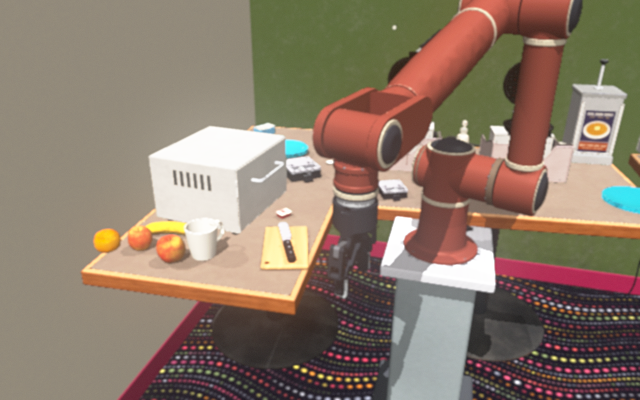

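View pics/top0.png

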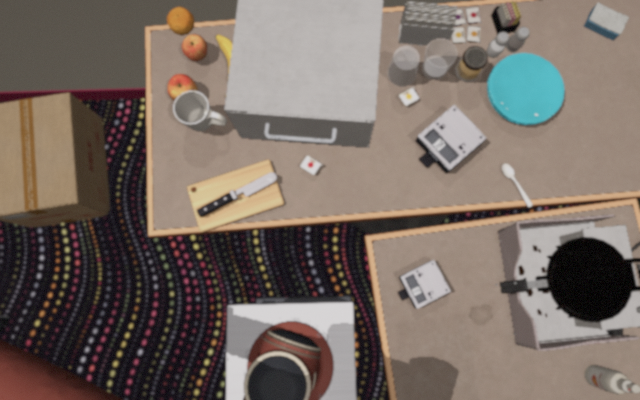

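```bash
cat > h.py <<'E'
import numpy as np, cv2
from plant import status, imaging, workorder, manip
def ray(n,u,v):
    c=imaging.camera_info(n);d=c["R"].T@np.linalg.inv(c["K"])@np.array([u,v,1.]);return -c["R"].T@c["t"],d
def onz(n,u,v,z):
    o,d=ray(n,u,v);return o+d*(z-o[2])/d[2]
def proj(n,X):
    c=imaging.camera_info(n);p=c["K"]@(c["R"]@np.asarray(X,float)+c["t"]);return p[:2]/p[2]
def crop(src,out,u0,v0,u1,v1,k):
    im=cv2.imread(src)[v0:v1,u0:u1];cv2.imwrite(out,cv2.resize(im,None,fx=k,fy=k,interpolation=cv2.INTER_CUBIC))
E
python3 - <<'E'
from h import *
crop("pics/top0.png","pics/t_dock.png",405,95,495,180,8)
crop("pics/top0.png","pics/t_knife.png",185,145,335,235,5)
crop("pics/side0.png","pics/s_a.png",255,120,335,215,6)
crop("pics/side0.png","pics/s_b.png",255,190,335,275,6)
for u,v in[(452,138),(425,283)]:
    X=onz("top",u,v,.04);print(X,proj("side",X))
E
```

```text
[ 0.56217722 -0.42995505  0.04      ] [300.11007594 164.21756808]
[ 0.19177943 -0.33724932  0.04      ] [390.72814749 183.07044442]
```

View pics/t_dock.png

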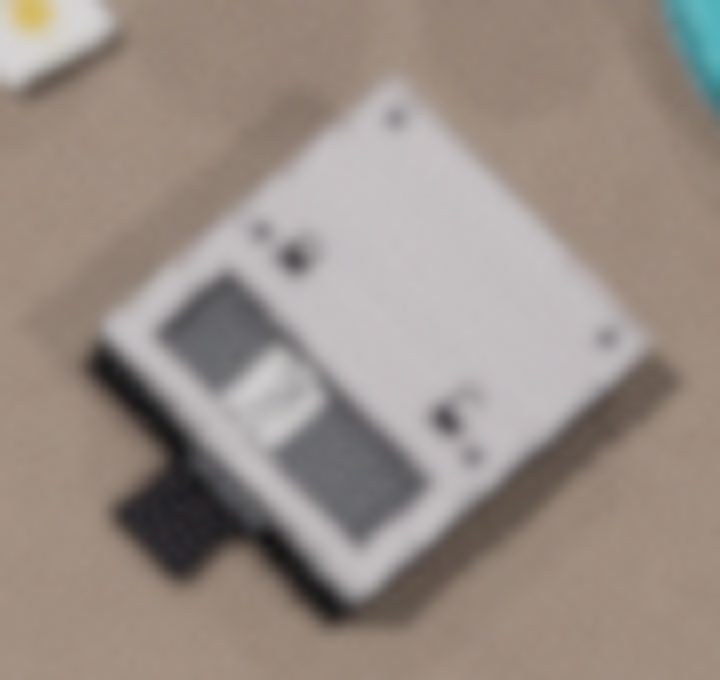

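View pics/t_knife.png

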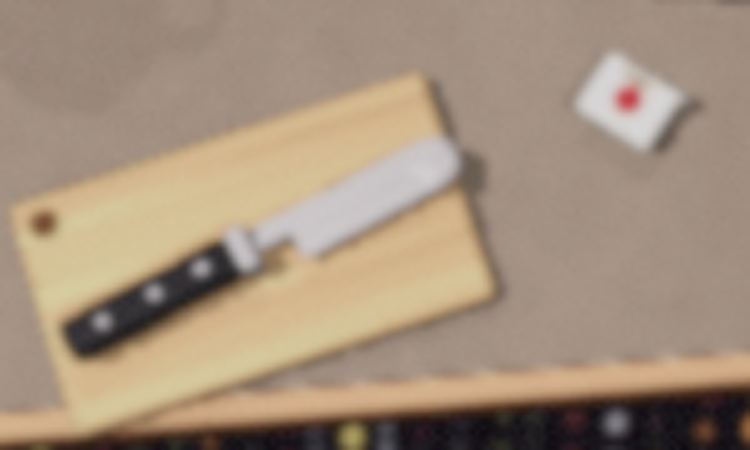

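View pics/s_a.png

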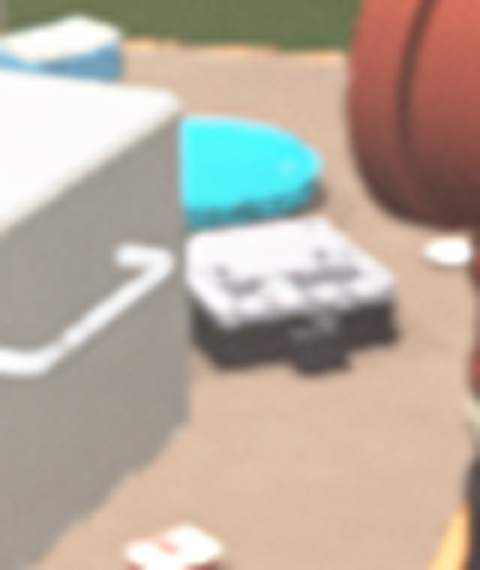

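View pics/s_b.png

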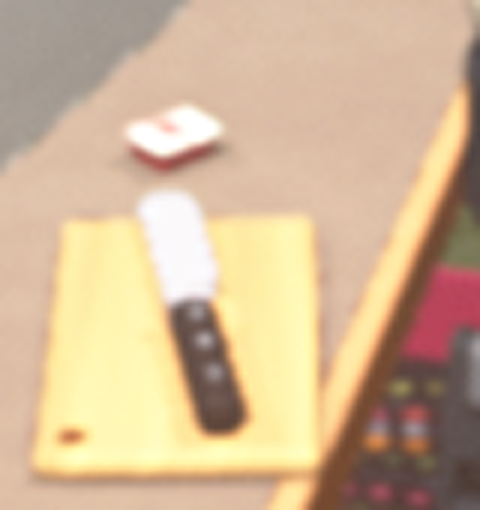

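```bash
cat > m.py <<'E'
from h import *
def cont(mask,u0,v0,k):
    cs,_=cv2.findContours(mask,cv2.RETR_EXTERNAL,cv2.CHAIN_APPROX_NONE)
    c=max(cs,key=cv2.contourArea)[:,0,:].astype(float)
    return c
def toworld(n,c,u0,v0,k,z): # c in upscaled px
    return np.array([onz(n,(x+.5)/k-.5+u0,(y+.5)/k-.5+v0,z)[:2] for x,y in c])
def rect(P):
    (c,s,a)=cv2.minAreaRect((P*1000).astype(np.float32)); return np.array(c)/1000,s,a
E
python3 - <<'E'
from m import *
im=cv2.imread("pics/top0.png");k=8
def up(u0,v0,u1,v1): return cv2.resize(im[v0:v1,u0:u1],None,fx=k,fy=k,interpolation=cv2.INTER_CUBIC)
u0,v0=405,95
a=up(u0,v0,495,180);g=cv2.cvtColor(a,cv2.COLOR_BGR2GRAY);hsv=cv2.cvtColor(a,cv2.COLOR_BGR2HSV)
print("cover",a[200,400],"recess",a[470,360],"table",a[600,600],"knob",a[390,270])
for th in(160,168,175):
    m=((g>th)&(hsv[...,1]<30)).astype(np.uint8)
    m[:60,:150]=0
    m=cv2.morphologyEx(m,cv2.MORPH_OPEN,np.ones((9,9)))
    c=cont(m,u0,v0,k);P=toworld("top",c,u0,v0,k,.044)
    print("cover",th,rect(P))
    full=np.zeros_like(m);cv2.drawContours(full,[c.astype(np.int32)],-1,1,-1)
    er=cv2.erode(full,np.ones((25,25)))
    # recess+knob: convex hull of dark
    d=((g<140)&(er>0)).astype(np.uint8);n,l,st,_=cv2.connectedComponentsWithStats(d)
    big=[i for i in range(1,n) if st[i,4]>3000];print([st[i] for i in big])
    pts=np.argwhere(np.isin(l,big))[:,::-1].astype(float)
    print("recess",rect(toworld("top",pts[::5],u0,v0,k,.044)), rect(toworld("top",pts[::5],u0,v0,k,.034)))
    for i in big:
        pts=np.argwhere(l==i)[:,::-1].astype(float);print(rect(toworld("top",pts[::5],u0,v0,k,.034)))
E
```

```text
cover [194 192 197] recess [109 105 105] table [127 140 159] knob [189 187 189]
cover 160 (array([ 0.56682739, -0.42866312]), (122.22771453857422, 132.90972900390625), 39.479183197021484)
[array([ 158,  273,  147,  118, 9164], dtype=int32), array([  275,   374,   153,   170, 13036], dtype=int32)]Traceback (most recent call last):
  File "<stdin>", line 19, in <module>
  File "m.py", line 7, in toworld
    return np.array([onz(n,(x+.5)/k-.5+u0,(y+.5)/k-.5+v0,z)[:2] for x,y in c])
                     ~~~^^^^^^^^^^^^^^^^^^^^^^^^^^^^^^^^^^^
  File "h.py", line 6, in onz
    o,d=ray(n,u,v);return o+d*(z-o[2])/d[2]
        ~~~^^^^^^^
  File "h.py", line 4, in ray
    c=imaging.camera_info(n);d=c["R"].T@np.linalg.inv(c["K"])@np.array([u,v,1.]);return -c["R"].T@c["t"],d
ValueError: time passes only in moves, steps and waits
```

```bash
sed -i 's/^def ray/CI={n:imaging.camera_info(n) for n in("side","top")}\ndef ray/; s/c=imaging.camera_info(n)/c=CI[n]/' h.py
cat > dock.py <<'E'
from m import *
def dock(f):
    im=cv2.imread(f);k=8
    u0,v0=405,95
    a=cv2.resize(im[v0:180,u0:495],None,fx=k,fy=k,interpolation=cv2.INTER_CUBIC);g=cv2.cvtColor(a,cv2.COLOR_BGR2GRAY);hsv=cv2.cvtColor(a,cv2.COLOR_BGR2HSV)
    for th in(160,168,175):
        m=((g>th)&(hsv[...,1]<30)).astype(np.uint8)
        m[:60,:150]=0
        m=cv2.morphologyEx(m,cv2.MORPH_OPEN,np.ones((9,9)))
        c=cont(m,u0,v0,k);P=toworld("top",c,u0,v0,k,.044)
        print("cover",th,rect(P))
        full=np.zeros_like(m);cv2.drawContours(full,[c.astype(np.int32)],-1,1,-1)
        er=cv2.erode(full,np.ones((25,25)))
        d=((g<th-20)&(er>0)).astype(np.uint8);n,l,st,_=cv2.connectedComponentsWithStats(d)
        big=[i for i in range(1,n) if st[i,4]>3000]
        pts=np.argwhere(np.isin(l,big))[:,::-1].astype(float)
        print("recess",rect(toworld("top",pts[::5],u0,v0,k,.044)))
        for i in big:
            pts=np.argwhere(l==i)[:,::-1].astype(float);print("  part",st[i,4],rect(toworld("top",pts[::5],u0,v0,k,.044)))
if __name__=="__main__": dock("pics/top0.png")
E
python3 dock.py
```

```text
cover 160 (array([ 0.56682739, -0.42866312]), (122.22771453857422, 132.90972900390625), 39.479183197021484)
recess (array([ 0.54197833, -0.39936929]), (98.13194274902344, 34.1525764465332), 39.55739212036133)
  part 9164 (array([ 0.56474353, -0.3807724 ]), (39.17207717895508, 33.893096923828125), 40.925933837890625)
  part 13036 (array([ 0.52345197, -0.41443466]), (50.430057525634766, 33.79804992675781), 40.93679428100586)
cover 168 (array([ 0.56643823, -0.42861038]), (120.78455352783203, 131.1304931640625), 39.43695831298828)
recess (array([ 0.54186102, -0.39920923]), (99.24159240722656, 35.34371566772461), 39.57016372680664)
  part 23902 (array([ 0.54186102, -0.39920923]), (99.24159240722656, 35.34371566772461), 39.57016372680664)
cover 175 (array([ 0.56635211, -0.42862167]), (119.20038604736328, 129.64642333984375), 39.53068923950195)
recess (array([ 0.5418103 , -0.39922192]), (100.1507339477539, 36.52688217163086), 39.35740661621094)
  part 25474 (array([ 0.5418103 , -0.39922192]), (100.1507339477539, 36.52688217163086), 39.35740661621094)
```

```bash
cat > nav.py <<'E'
from h import *
from scipy.spatial.transform import Rotation as Ro
import sys
def show(tgts,yaw=None,s=None):
    s=s or status.state()
    q=s["tool_rot"];R=Ro.from_quat([q[1],q[2],q[3],q[0]]).as_matrix()
    p=s["tool_pos"];y=R[:,1];cur=np.degrees(np.arctan2(y[1],y[0]))
    print("t",round(s["time"],2),"pos",p.round(4),"jaw yaw",cur.round(2),"xaxis",R[:,0].round(4),"F",s["contact_force"].round(1),"w",round(s["gripper_width"],3),"j",s["joint_pos"].round(2))
    for t in tgts: print(t,"-> cm",(R.T@(np.array(t)-p)*100).round(2))
    if yaw is not None:
        d=-(yaw-cur); d=(d+90)%180-90   # tool x points down: +twist turns yaw negative
        print("twist rad",np.radians(d).round(4),"or",np.radians(d+180).round(3),np.radians(d-180).round(3))
E
python3 - <<'E'
from nav import *
show([(.42,.2,.30),(.46,-.1,.30),(.541,-.399,.30)],39.5)
from m import *
im=cv2.imread("pics/top0.png");k=8;u0,v0=185,145
a=cv2.resize(im[v0:235,u0:335],None,fx=k,fy=k,interpolation=cv2.INTER_CUBIC);g=cv2.cvtColor(a,cv2.COLOR_BGR2GRAY);hsv=cv2.cvtColor(a,cv2.COLOR_BGR2HSV)
m=(g<80).astype(np.uint8);m[:, 500:]=0;m[600:]=0
m=cv2.morphologyEx(m,cv2.MORPH_CLOSE,np.ones((21,21)))
c=cont(m,0,0,k);print("handle z36",rect(toworld("top",c,u0,v0,k,.036)),"z25",rect(toworld("top",c,u0,v0,k,.025)))
b=a.copy();cv2.drawContours(b,[c.astype(int)],-1,(0,0,255),1)
m=((hsv[...,1]<60)&(g>150)).astype(np.uint8);m[:150]*=1;m[:,780:]=0
m=cv2.morphologyEx(m,cv2.MORPH_OPEN,np.ones((5,5)))
c2=cont(m,0,0,k);print("blade",rect(toworld("top",c2,u0,v0,k,.025)))
cv2.drawContours(b,[c2.astype(int)],-1,(255,0,0),1)
cv2.imwrite("pics/kc.png",b[100:620,50:820])
E
```

```text
t 0.1 pos [0.1409 0.6083 0.2382] jaw yaw 76.95 xaxis [-7.0e-04 -1.7e-03 -1.0e+00] F [-1.  -0.4  0.2] w 1.001 j [ 1.22  0.05  1.61  0.    1.48 -0.12]
(0.42, 0.2, 0.3) -> cm [ -6.13 -33.49  36.41]
(0.46, -0.1, 0.3) -> cm [ -6.08 -61.81  47.08]
(0.541, -0.399, 0.3) -> cm [ -6.03 -89.11  61.72]
twist rad 0.6536 or 3.795 -2.488
handle z36 (array([0.40130994, 0.18535944]), (23.180763244628906, 91.49556732177734), 27.39249038696289) z25 (array([0.40340921, 0.18789638]), (23.380470275878906, 92.28388214111328), 27.39251136779785)
blade (array([0.45112146, 0.08847435]), (35.048519134521484, 128.37982177734375), 24.384973526000977)
```

View pics/kc.png

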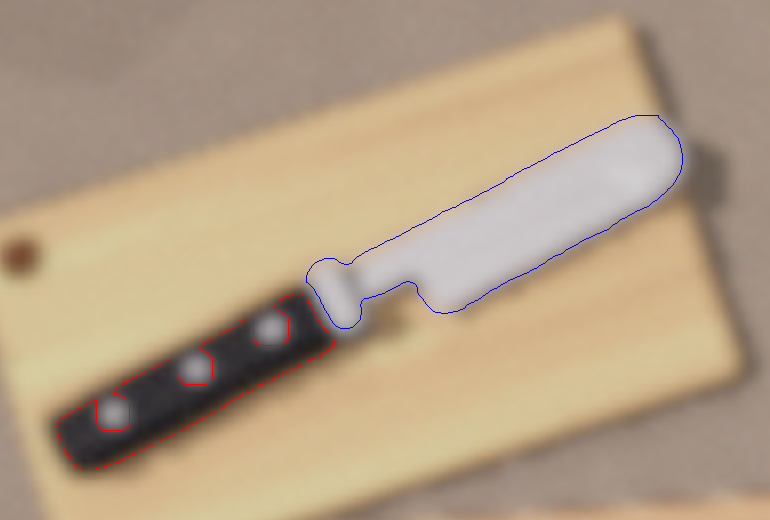

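```bash
cat > knife.py <<'E'
from m import *
im=cv2.imread("pics/top0.png");k=8;u0,v0=185,145
a=cv2.resize(im[v0:235,u0:335],None,fx=k,fy=k,interpolation=cv2.INTER_CUBIC);g=cv2.cvtColor(a,cv2.COLOR_BGR2GRAY);hsv=cv2.cvtColor(a,cv2.COLOR_BGR2HSV)
def line(P):
    vx,vy,x,y=cv2.fitLine((P*1000).astype(np.float32),cv2.DIST_HUBER,0,.01,.01).ravel();return np.degrees(np.arctan2(-abs(vy),vx*np.sign(-vy))),np.array([x,y])
m=((hsv[...,1]<60)&(g>150)).astype(np.uint8);m[:,780:]=0
m=cv2.morphologyEx(m,cv2.MORPH_OPEN,np.ones((5,5)))
c=cont(m,0,0,k)+0; x=c[:,0]-50;y=c[:,1]-100
up=c[(x>370)&(x<610)&(y<265-(x-355)*.49+12)];lo=c[(x>460)&(x<640)&(y>200)]
U=toworld("top",up,u0,v0,k,.025);L=toworld("top",lo,u0,v0,k,.025)
print("back",line(U),"edge",line(L))
d=(g<95).astype(np.uint8);d[:,450:]=0;d[600:]=0
d=cv2.morphologyEx(d,cv2.MORPH_CLOSE,np.ones((61,61)))
h=cont(d,0,0,k);H=toworld("top",h,u0,v0,k,.036);print("handle",rect(H))
r=((g>110)&(d>0)).astype(np.uint8);n,l,st,ce=cv2.connectedComponentsWithStats(r)
ri=[ce[i] for i in range(1,n) if 300<st[i,4]<3000];print(ri)
RW=toworld("top",ri,u0,v0,k,.036);print("rivets",RW,line(RW))
yaw=np.radians(-62.8)
for y in(-61.,-62.,-63.,-64):
  Y=np.radians(y);X=np.array([np.cos(Y),np.sin(Y)]);N=np.array([-np.sin(Y),np.cos(Y)])
  B=toworld("top",c,u0,v0,k,.025)
  print(y,"n: back",(U@N).mean(),(U@N).std(),"edge",(L@N).mean(),(L@N).std(),"rivets",RW@N,"H n",(H@N).min(),(H@N).max(),"H x",(H@X).min(),(H@X).max(),"tip",(B@X).max(),"riv x",RW@X)
E
python3 knife.py
```

```text
back (np.float32(-62.901955), array([463.6396 ,  97.55438], dtype=float32)) edge (np.float32(-61.730576), array([439.427   ,  77.638985], dtype=float32))
handle (array([0.40136884, 0.18513362]), (25.034687042236328, 93.6176986694336), 27.185049057006836)
[array([321.28178694, 428.61168385]), array([246.27016886, 468.68667917]), array([163.01318267, 513.35781544])]
rivets [[0.41883405 0.16088041]
 [0.40639565 0.18470002]
 [0.39257877 0.21103949]] (np.float32(-62.36962), array([405.93616, 185.53996], dtype=float32))
-61.0 n: back 0.45258562440462896 0.0008645101952660237 edge 0.42273963692265243 0.005023072668444598 rivets [0.44431688 0.44498599 0.4456711 ] H n 0.42749952376687045 0.4539423113638885 H x -0.014031270929542967 0.07917108733889795 tip 0.2056003130146191 riv x [0.0623456  0.03548225 0.00574666]
-62.0 n: back 0.45504623364794716 0.0004558574941007086 edge 0.425287132654483 0.004972670700928062 rivets [0.44533729 0.44553747 0.44570352] H n 0.4286802631504949 0.4540942102762719 H x -0.021796585613576964 0.07164621997614036 tip 0.19796141742023773 riv x [ 0.05458171  0.02771077 -0.00203224]
-63.0 n: back 0.4573682314003644 0.00022762292844854965 edge 0.42770508180585814 0.004942470502685881 rivets [0.44622204 0.44595323 0.44560017] H n 0.42911259846445643 0.45430798176038106 H x -0.029556498236074168 0.06409952848072552 tip 0.1902622208604148 riv x [ 0.04680119  0.01993085 -0.00981053]
-64 n: back 0.4595509103588716 0.0005287592647776945 edge 0.429992747846043 0.0049328801083349605 rivets [0.44697088 0.44623315 0.44536108] H n 0.4291264584487793 0.4551855839891208 H x -0.037319006375878656 0.056538240070369686 tip 0.1825050685850063 riv x [ 0.03900641  0.01214485 -0.01758584]
```

Request:
carry_out(moves=[0.3,-6.1,-33.5,36.4,0.65,0.3,-6.1,-33.5,36.4,0.65,0.3,-6.1,-33.5,36.4,0.65,0.3,-6.1,-33.5,36.4,0.65,0.3,-6.1,-33.5,36.4,0.65,0.3,-6.1,-33.5,36.4,0.65,0.3,-6.1,-33.5,36.4,0.65,0.3,-6.1,-33.5,36.4,0.65,0.3,-6.1,-33.5,36.4,0.65,0.3,-6.1,-33.5,36.4,0.65,0.3,-6.1,-33.5,36.4,0.65,0.3,-6.1,-33.5,36.4,0.65])

```text
time: 1.1
tool_pos: [0.4206, 0.1982, 0.3003]
tool_rot: [0.64, 0.301, 0.64, -0.301]
contact_force: [0.8, 0.4, -0.5]
gripper_width: 0.303
```

```bash
python3 - <<'E'
from nav import *
show([(.46,-.1,.30),(.5419,-.398,.25),(.5419,-.398,.06)],39.5)
E
```

```text
t 1.1 pos [0.4206 0.1982 0.3003] jaw yaw 39.69 xaxis [ 1.e-04  0.e+00 -1.e+00] F [ 0.8  0.4 -0.5] w 0.303 j [ 0.28 -0.37  1.89 -0.    1.62 -0.41]
(0.46, -0.1, 0.3) -> cm [  0.03 -16.02  25.47]
(0.5419, -0.398, 0.25) -> cm [  5.03 -28.75  53.63]
(0.5419, -0.398, 0.06) -> cm [ 24.03 -28.75  53.63]
twist rad 0.0033 or 3.145 -3.138
```

```bash
python3 - <<'E'
from nav import *
show([(.5465,-.3955,.25)],39.5)
E
```

```text
t 1.1 pos [0.4206 0.1982 0.3003] jaw yaw 39.69 xaxis [ 1.e-04  0.e+00 -1.e+00] F [ 0.8  0.4 -0.5] w 0.303 j [ 0.28 -0.37  1.89 -0.    1.62 -0.41]
(0.5465, -0.3955, 0.25) -> cm [  5.03 -28.23  53.73]
twist rad 0.0033 or 3.145 -3.138
```

Request:
carry_out(moves=[0.3,0,-28.2,53.7,0,0.3,0,-28.2,53.7,0,0.3,0,-28.2,53.7,0,0.3,0,-28.2,53.7,0,0.3,0,-28.2,53.7,0,0.3,0,-28.2,53.7,0,0.3,0,-28.2,53.7,0,0.3,0,-28.2,53.7,0,0.3,0,-28.2,53.7,0,0.3,0,-28.2,53.7,0,0.3,0,-28.2,53.7,0,0.3,0,-28.2,53.7,0])

```text
time: 2.1
tool_pos: [0.5238, -0.2909, 0.2996]
tool_rot: [0.64, 0.301, 0.64, -0.301]
contact_force: [0.7, 0.8, 0.5]
gripper_width: 0.296
```

Request:
carry_out(moves=[0.3,0,-3,5.8,0,0.3,0,-6,11.5,0,0.3,0,-6,11.5,0,0.3,0,-6,11.5,0])

```text
time: 2.43
tool_pos: [0.5506, -0.4213, 0.2971]
tool_rot: [0.638, 0.302, 0.64, -0.302]
contact_force: [-0.1, 1.5, -0.7]
gripper_width: 0.303
```

```bash
python3 - <<'E'
from nav import *
show([(.5465,-.3955,.25),(.5465,-.3955,.07)],39.5)
E
```

```text
t 2.43 pos [ 0.5506 -0.4213  0.2971] jaw yaw 39.43 xaxis [-2.8e-03  1.0e-04 -1.0e+00] F [-0.1  1.5 -0.7] w 0.303 j [-0.76  0.19  1.37 -0.    1.58 -1.45]
(0.5465, -0.3955, 0.25) -> cm [ 4.72  1.33 -2.24]
(0.5465, -0.3955, 0.07) -> cm [22.72  1.37 -2.21]
twist rad -0.0013 or 3.14 -3.143
```

Request:
carry_out(moves=[0.3,4,1.35,-2.2,0,0.3,8,1.35,-2.2,0,0.3,12,1.35,-2.2,0,0.3,16,1.35,-2.2,0,0.3,19,1.35,-2.2,0,0.3,19,1.35,-2.2,0,0.3,19,1.35,-2.2,0])

```text
time: 3.02
tool_pos: [0.5463, -0.3886, 0.1078]
tool_rot: [0.638, 0.301, 0.642, -0.3]
contact_force: [0.6, -1.0, 0.3]
gripper_width: 0.3
```

```bash
python3 - <<'E'
from nav import *
for n in("side","top"):cv2.imwrite(f"pics/{n}1.png",imaging.grab_frame(n)[:,:,::-1])
show([(.5465,-.3955,.07),(.5465,-.3955,.044)],39.5)
print(proj("top",(.5465,-.3955,.1)),proj("side",(.5465,-.3955,.1)))
crop("pics/top1.png","pics/t1c.png",385,85,505,185,6)
crop("pics/side1.png","pics/s1c.png",250,100,350,200,6)
E
```

```text
t 3.12 pos [ 0.549  -0.391   0.1133] jaw yaw 39.71 xaxis [ 0.0031 -0.0028 -1.    ] F [ 0.4 -0.5  0.3] w 0.301 j [-0.73  0.26  1.59 -0.    1.28 -1.42]
(0.5465, -0.3955, 0.07) -> cm [ 4.33 -0.48  0.17]
(0.5465, -0.3955, 0.044) -> cm [ 6.93 -0.48  0.16]
twist rad 0.0037 or 3.145 -3.138
[444.10559987 136.8936968 ] [301.16113994 153.03762761]
```

View pics/t1c.png

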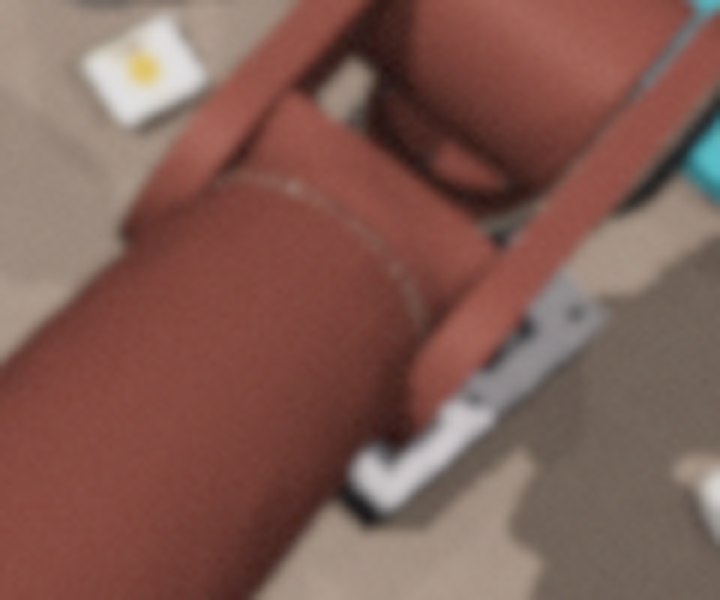

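View pics/s1c.png

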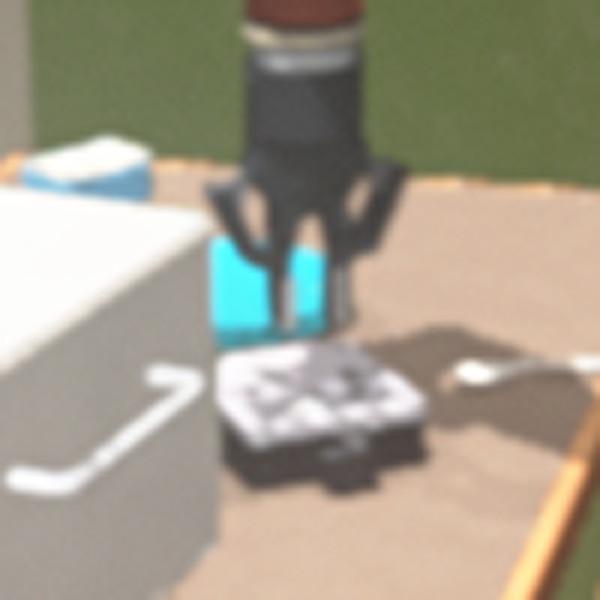

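Request:
carry_out(moves=[0.3,1,-0.48,0.16,0,0.3,3,-0.48,0.16,0,0.3,4.6,-0.48,0.16,0,0.3,4.6,-0.48,0.16,0,0.3,4.6,-0.48,0.16,0,0.3,4.6,-0.48,0.16,0])

```text
time: 3.62
tool_pos: [0.546, -0.3954, 0.0665]
tool_rot: [0.641, 0.3, 0.639, -0.301]
contact_force: [0.3, 0.3, 0.3]
gripper_width: 0.301
```

```bash
python3 - <<'E'
from nav import *
show([(.5465,-.3955,.044)],39.5)
print(proj("side",(.549,-.391,.1053)))
E
```

```text
t 3.62 pos [ 0.546  -0.3954  0.0665] jaw yaw 39.7 xaxis [ 0.0024 -0.0023 -1.    ] F [0.3 0.3 0.3] w 0.301 j [-0.74  0.32  1.62 -0.    1.21 -1.43]
(0.5465, -0.3955, 0.044) -> cm [2.25 0.04 0.03]
twist rad 0.0035 or 3.145 -3.138
[300.17201369 152.04727809]
```

Request:
carry_out(moves=[0.3,0.6,0,0,0,0.3,1.1,0,0,0,0.3,1.6,0,0,0,0.3,1.6,0,0,0,0.3,1.9,0,0,0,0.3,1.9,0,0,0,0.3,2.1,0,0,0,0.3,2.1,0,0,0,0.3,2.1,0,0,0])

```text
time: 4.37
tool_pos: [0.545, -0.3944, 0.0433]
tool_rot: [0.64, 0.3, 0.64, -0.3]
contact_force: [-0.4, -1.0, 0.1]
gripper_width: 0.297
```

```bash
python3 - <<'E'
from nav import *
show([(.5465,-.3955,.044)],39.5)
cv2.imwrite("pics/side2.png",imaging.grab_frame("side")[:,:,::-1])
crop("pics/side2.png","pics/s2c.png",250,100,350,200,6)
E
```

```text
t 4.37 pos [ 0.545  -0.3944  0.0433] jaw yaw 39.71 xaxis [-0. -0. -1.] F [-0.4 -1.   0.1] w 0.297 j [-0.74  0.34  1.63 -0.    1.17 -1.43]
(0.5465, -0.3955, 0.044) -> cm [-0.07  0.04  0.18]
twist rad 0.0036 or 3.145 -3.138
```

View pics/s2c.png

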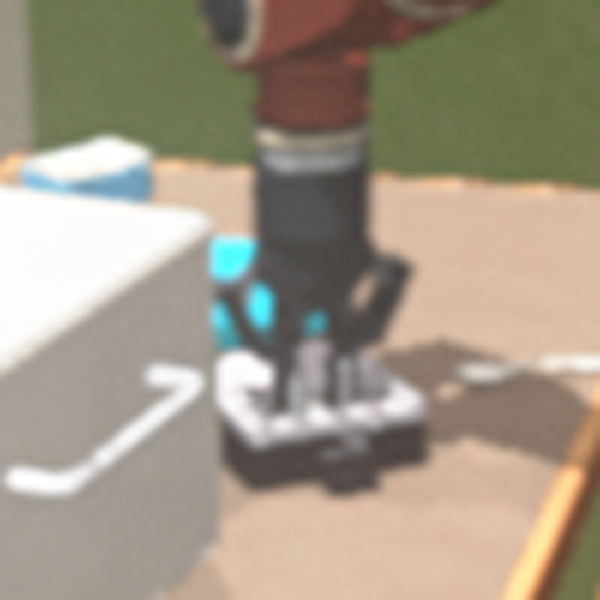

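The side view shows the fingertips standing in the recess (around u 296–311, v 168) with no contact force; closing on the knob.

Request:
carry_out(moves=[0,-0.05,0,0.15,0,0,-0.05,0,0.15,0,0,-0.05,0,0.15,0,0,-0.05,0,0.15,0,0,-0.05,0,0.15,0,0,-0.05,0,0.15,0])

```text
time: 4.92
tool_pos: [0.5462, -0.3958, 0.0442]
tool_rot: [0.64, 0.3, 0.64, -0.301]
contact_force: [-0.3, -0.1, 3.2]
gripper_width: 0.089
```

```bash
python3 - <<'E'
from nav import *
show([(.5419+.772*y/1e3,-.3993+.636*y/1e3,.044) for y in(8,-8)],39.5)
E
```

```text
t 4.92 pos [ 0.5462 -0.3958  0.0442] jaw yaw 39.7 xaxis [ 5.e-04 -6.e-04 -1.e+00] F [-0.3 -0.1  3.2] w 0.089 j [-0.74  0.35  1.62 -0.    1.17 -1.43]
(0.548076, -0.394212, 0.044) -> cm [0.02 0.25 0.  ]
(0.5357240000000001, -0.40438799999999997, 0.044) -> cm [ 0.02 -1.35 -0.  ]
twist rad 0.0035 or 3.145 -3.138
```

Request:
carry_out(moves=[0,0,-0.3,0,0,0,0,-0.6,0,0,0,0,-0.9,0,0,0,0,-1.1,0,0,0,0,-1.1,0,0,0,0,-1.1,0,0])

```text
time: 5.42
tool_pos: [0.5373, -0.403, 0.0442]
tool_rot: [0.64, 0.3, 0.64, -0.301]
contact_force: [0.1, 0.0, 4.9]
gripper_width: 0.09
```

Request:
carry_out(moves=[0,0,-0.15,0,0,0,0,-0.3,0,0,0,0,-0.3,0,0,0,0,-0.3,0,0])

```text
time: 5.75
tool_pos: [0.5352, -0.4048, 0.0442]
tool_rot: [0.64, 0.3, 0.64, -0.301]
contact_force: [0.5, 1.4, 4.7]
gripper_width: 0.087
```

Request:
carry_out(moves=[0,0,-0.1,0,0,0,0,-0.2,0,0,0,0,-0.3,0,0,0,0,-0.3,0,0])

```text
time: 6.08
tool_pos: [0.5345, -0.4053, 0.0442]
tool_rot: [0.641, 0.302, 0.639, -0.299]
contact_force: [6.2, 5.4, 4.7]
gripper_width: 0.082
```

```bash
python3 - <<'E'
from nav import *
show([(.5419+.772*y/1e3,-.3993+.636*y/1e3,.044) for y in(8,-8)],39.5)
E
```

```text
t 6.08 pos [ 0.5345 -0.4053  0.0442] jaw yaw 39.69 xaxis [ 0.0036  0.0017 -1.    ] F [6.2 5.4 4.7] w 0.082 j [-0.76  0.34  1.63  0.    1.17 -1.46]
(0.548076, -0.394212, 0.044) -> cm [0.03 1.76 0.01]
(0.5357240000000001, -0.40438799999999997, 0.044) -> cm [0.02 0.16 0.01]
twist rad 0.0033 or 3.145 -3.138
```

Request:
carry_out(moves=[0,0,-0.1,0,0,0,0,-0.2,0,0,0,0,-0.2,0,0,0,0,-0.2,0,0])

```text
time: 6.42
tool_pos: [0.5343, -0.4055, 0.0442]
tool_rot: [0.642, 0.303, 0.639, -0.299]
contact_force: [9.8, 8.1, 4.2]
gripper_width: 0.085
```

Request:
carry_out(moves=[0.3,0,0.6,0,0,0.3,0,0.6,0,0,0.3,0,0.6,0,0,0.3,-3,0.6,0,0,0.3,-7,0.6,0,0,0.3,-11,0.6,0,0,0.3,-15,0.6,0,0,0.3,-19,0.6,0,0,0.3,-23,0.6,0,0,0.3,-25.5,0.6,0,0])

```text
time: 7.25
tool_pos: [0.5358, -0.4051, 0.3038]
tool_rot: [0.642, 0.3, 0.638, -0.302]
contact_force: [0.3, -0.0, 1.6]
gripper_width: 0.3
```

```bash
python3 - <<'E'
from nav import *
show([(.4172,.1645,.30)],27.4)
E
```

```text
t 7.25 pos [ 0.5358 -0.4051  0.3038] jaw yaw 39.66 xaxis [ 0.003  -0.0044 -1.    ] F [ 0.3 -0.   1.6] w 0.3 j [-0.76  0.13  1.43 -0.    1.58 -1.45]
(0.4172, 0.1645, 0.3) -> cm [  0.1   27.22 -51.42]
twist rad 0.2139 or 3.355 -2.928
```

Request:
carry_out(moves=[0.6,0,27.2,-51.4,0.214,0.6,0,27.2,-51.4,0.214,0.6,0,27.2,-51.4,0.214,0.6,0,27.2,-51.4,0.214,0.6,0,27.2,-51.4,0.214,0.6,0,27.2,-51.4,0.214,0.6,0,27.2,-51.4,0.214,0.6,0,27.2,-51.4,0.214,0.6,0,27.2,-51.4,0.214,0.6,0,27.2,-51.4,0.214,0.6,0,27.2,-51.4,0.214,0.6,0,27.2,-51.4,0.214])

```text
time: 8.25
tool_pos: [0.4324, 0.0865, 0.2982]
tool_rot: [0.604, 0.367, 0.604, -0.368]
contact_force: [1.0, -1.2, 0.1]
gripper_width: 0.596
```

```bash
python3 - <<'E'
from nav import *
cv2.imwrite("pics/top3.png",imaging.grab_frame("top")[:,:,::-1])
crop("pics/top3.png","pics/t3c.png",405,95,495,180,8)
show([(.4172,.1645,.30)],27.4)
from dock import dock
dock("pics/top3.png")
E
```

```text
t 8.3 pos [0.4308 0.093  0.2983] jaw yaw 27.86 xaxis [-0.0016  0.0046 -1.    ] F [-1.4  4.1 -1.3] w 0.6 j [ 0.04 -0.44  1.94  0.    1.64 -0.45]
(0.4172, 0.1645, 0.3) -> cm [-0.13  2.14 -6.95]
twist rad 0.008 or 3.15 -3.134
cover 160 (array([ 0.56692145, -0.42860257]), (123.22542572021484, 134.20094299316406), 39.43403244018555)
recess (array([ 0.54211694, -0.39951385]), (97.28833770751953, 33.40422058105469), 39.7557258605957)
  part 12742 (array([ 0.56055847, -0.38477472]), (49.92136764526367, 33.05886459350586), 41.605411529541016)
  part 7971 (array([ 0.51770111, -0.41960858]), (33.56098175048828, 32.64021301269531), 39.73061752319336)
cover 168 (array([ 0.56670825, -0.42875049]), (121.87191772460938, 132.78309631347656), 39.479339599609375)
recess (array([ 0.54205475, -0.39955505]), (98.458984375, 34.352134704589844), 39.700801849365234)
  part 13627 (array([ 0.55919989, -0.38581213]), (54.433677673339844, 34.09562683105469), 41.142311096191406)
  part 8669 (array([ 0.51789301, -0.41910095]), (36.12433624267578, 34.03285217285156), 40.93716049194336)
cover 175 (array([ 0.56640851, -0.42856653]), (120.39200592041016, 131.110595703125), 39.4710693359375)
recess (array([ 0.54203778, -0.39963113]), (99.20230865478516, 35.358543395996094), 39.815372467041016)
  part 23829 (array([ 0.54203778, -0.39963113]), (99.20230865478516, 35.358543395996094), 39.815372467041016)
```

View pics/t3c.png

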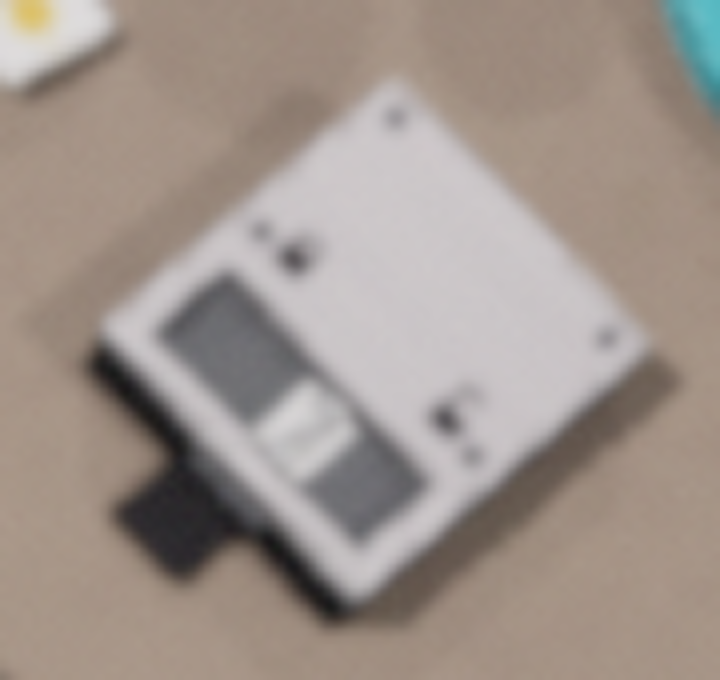

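Lock knob now sits at the open end (u≈443, v≈149). On to the knife.

Request:
carry_out(moves=[0.6,0,2.1,-3.5,0,0.6,3,2.1,-7,0,0.6,7,2.1,-7,0,0.6,11,2.1,-7,0,0.6,15,2.1,-7,0,0.6,19,2.1,-7,0,0.6,22,2.1,-7,0,0.6,22,2.1,-7,0,0.6,22,2.1,-7,0,0.6,22,2.1,-7,0])

```text
time: 9.13
tool_pos: [0.4213, 0.1572, 0.0807]
tool_rot: [0.605, 0.368, 0.604, -0.367]
contact_force: [0.6, -0.3, 0.0]
gripper_width: 0.602
```

```bash
python3 - <<'E'
from nav import *
show([(.4172,.1645,.0255)],27.4)
E
```

```text
t 9.13 pos [0.4213 0.1572 0.0807] jaw yaw 27.42 xaxis [ 2.6e-03  1.0e-04 -1.0e+00] F [ 0.6 -0.3  0. ] w 0.602 j [ 0.19 -0.23  2.15 -0.    1.21 -0.29]
(0.4172, 0.1645, 0.0255) -> cm [ 5.52 -0.04 -0.84]
twist rad 0.0004 or 3.142 -3.141
```

Request:
carry_out(moves=[0.6,1.5,0,-0.8,0,0.6,3,0,-0.8,0,0.6,4.4,0,-0.8,0,0.6,4.4,0,-0.8,0,0.6,5,0,-0.8,0,0.6,5.4,0,-0.8,0,0.6,5.4,0,-0.8,0,0.6,5.4,0,-0.8,0])

```text
time: 9.8
tool_pos: [0.4169, 0.1646, 0.0257]
tool_rot: [0.605, 0.367, 0.604, -0.367]
contact_force: [-0.0, 1.0, 0.9]
gripper_width: 0.599
```

```bash
python3 - <<'E'
from nav import *
show([(.4172,.1645,.0255)],27.4)
cv2.imwrite("pics/side4.png",imaging.grab_frame("side")[:,:,::-1])
crop("pics/side4.png","pics/s4c.png",235,190,335,285,6)
E
```

```text
t 9.8 pos [0.4169 0.1646 0.0257] jaw yaw 27.44 xaxis [ 1.3e-03  2.0e-04 -1.0e+00] F [-0.   1.   0.9] w 0.599 j [ 0.21 -0.14  2.18 -0.    1.1  -0.27]
(0.4172, 0.1645, 0.0255) -> cm [0.02 0.02 0.02]
twist rad 0.0007 or 3.142 -3.141
```

View pics/s4c.png

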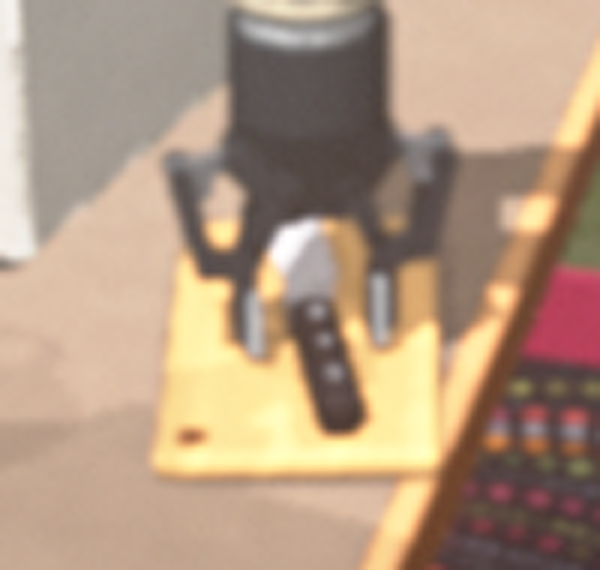

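The fingers straddle the handle front (u≈277–299, v≈247); closing, then lifting slightly.

Request:
carry_out(moves=[0,0,0,0,0,0,0,0,0,0,0,0,0,0,0,0,0,0,0,0,0,0,0,0,0,0,0,0,0,0,0,0,0,0,0,0,0,0,0,0])

```text
time: 10.52
tool_pos: [0.4169, 0.1646, 0.0255]
tool_rot: [0.605, 0.367, 0.604, -0.367]
contact_force: [-1.1, 0.2, 5.5]
gripper_width: 0.265
```

Request:
carry_out(moves=[0,-1,0,0,0,0,-3,0,0,0,0,-6,0,0,0,0,-10,0,0,0,0,-10,0,0,0,0,-10,0,0,0,0,-10,0,0,0])

```text
time: 11.1
tool_pos: [0.4156, 0.1644, 0.1243]
tool_rot: [0.604, 0.367, 0.605, -0.367]
contact_force: [-0.4, -0.8, -0.8]
gripper_width: 0.265
```

```bash
python3 - <<'E'
from nav import *
show([(.5236-.032*.636,-.3794+.032*.772,.30)],39.5)
for n in("side","top"):cv2.imwrite(f"pics/{n}5.png",imaging.grab_frame(n)[:,:,::-1])
crop("pics/side5.png","pics/s5c.png",225,150,335,260,5)
crop("pics/top5.png","pics/t5c.png",185,125,335,235,5)
E
```

```text
t 11.1 pos [0.4156 0.1644 0.1243] jaw yaw 27.45 xaxis [-9.e-04 -2.e-04 -1.e+00] F [-0.4 -0.8 -0.8] w 0.265 j [ 0.21 -0.29  2.13  0.    1.31 -0.27]
(0.5032479999999999, -0.354696, 0.3) -> cm [-17.57 -16.16  50.1 ]
twist rad -0.2104 or 2.931 -3.352
```

View pics/s5c.png

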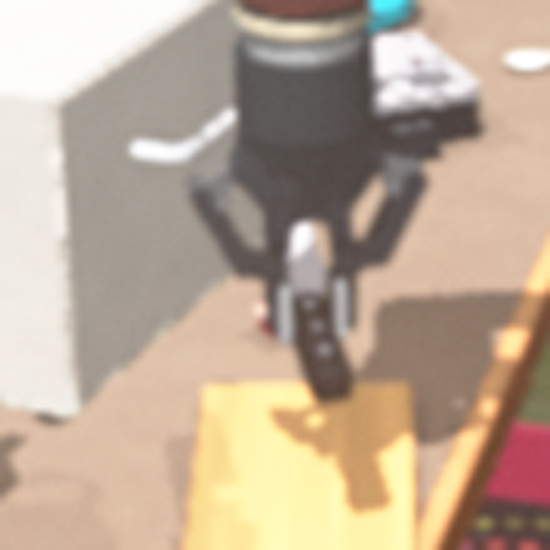

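View pics/t5c.png

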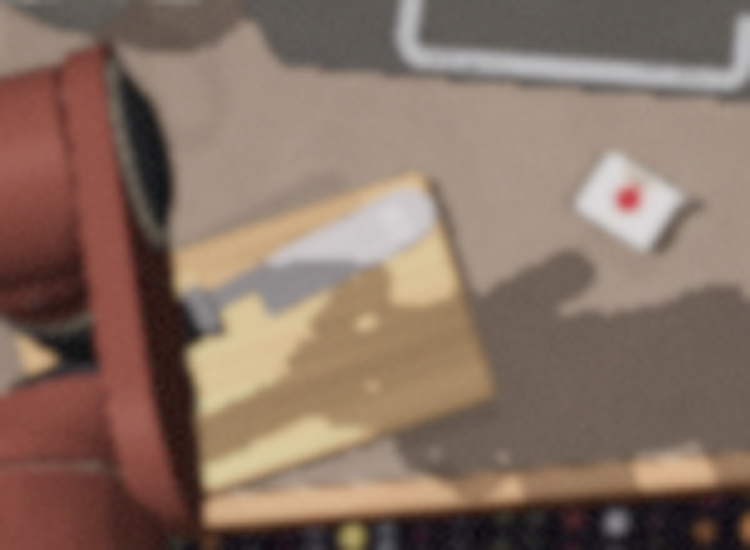

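```bash
python3 - <<'E'
from nav import *
show([(.4156,.1644,.30),(.4174,-.2505,.30)],39.5)
E
```

```text
t 11.2 pos [0.4147 0.1642 0.1228] jaw yaw 27.45 xaxis [-3.8e-03 -8.0e-04 -1.0e+00] F [-0.4 -0.3 -1.5] w 0.263 j [ 0.21 -0.29  2.13  0.    1.31 -0.27]
(0.4156, 0.1644, 0.3) -> cm [-17.72   0.02   0.  ]
(0.4174, -0.2505, 0.3) -> cm [-17.69 -18.94  36.91]
twist rad -0.2104 or 2.931 -3.352
```

Request:
carry_out(moves=[0,-2,0,0,0,0,-5,0,0,0,0,-8.5,0,0,0,0,-12,0,0,0,0,-15,0,0,0,0,-17,0,0,0,0,-17.7,-1,2,-0.03,0,-17.7,-2.5,5,-0.06,0,-17.7,-4,8,-0.09,0,-17.7,-5.5,11,-0.12,0,-17.7,-7,14,-0.15,0,-17.7,-8.5,17,-0.21])

```text
time: 12.2
tool_pos: [0.4183, -0.0269, 0.2997]
tool_rot: [0.639, 0.301, 0.641, -0.301]
contact_force: [0.1, 0.3, -0.7]
gripper_width: 0.269
```

Request:
carry_out(moves=[0,0,-1.5,3,0,0,0,-3,6,0,0,0,-5,9,0,0,0,-6.5,12,0,0,0,-7.5,14,0,0,0,-8,15,0,0,0,-8,15,0,0,0,-8,15,0,0,0,-8,15,0])

```text
time: 12.95
tool_pos: [0.4526, -0.191, 0.301]
tool_rot: [0.639, 0.302, 0.64, -0.301]
contact_force: [0.5, 0.2, -1.5]
gripper_width: 0.265
```

```bash
python3 - <<'E'
from nav import *
show([(.4174,-.2505,.30),(.4174,-.2505,.10),(.4174,-.2505,.0245)],39.5)
E
```

```text
t 12.95 pos [ 0.4526 -0.191   0.301 ] jaw yaw 39.54 xaxis [-0.0013  0.0013 -1.    ] F [ 0.5  0.2 -1.5] w 0.265 j [-0.55 -0.3   1.84  0.    1.61 -1.24]
(0.4174, -0.2505, 0.3) -> cm [ 0.1  -6.5   2.35]
(0.4174, -0.2505, 0.1) -> cm [20.1  -6.5   2.39]
(0.4174, -0.2505, 0.0245) -> cm [27.65 -6.49  2.4 ]
twist rad 0.0007 or 3.142 -3.141
```

Request:
carry_out(moves=[0,0,-2,0.8,0,0,0,-4.5,1.6,0,0,0,-6.5,2.4,0,0,3,-6.5,2.4,0,0,6,-6.5,2.4,0,0,10,-6.5,2.4,0,0,14,-6.5,2.4,0,0,18,-6.5,2.4,0,0,20,-6.5,2.4,0,0,22,-6.5,2.4,0,0,22,-6.5,2.4,0,0,22,-6.5,2.4,0])

```text
time: 13.95
tool_pos: [0.4174, -0.2504, 0.0811]
tool_rot: [0.639, 0.301, 0.641, -0.301]
contact_force: [0.3, 0.0, -1.0]
gripper_width: 0.266
```

Request:
carry_out(moves=[0,0,0,0,0,0,0,0,0,0,0,0,0,0,0])

```text
time: 14.2
tool_pos: [0.4191, -0.2528, 0.084]
tool_rot: [0.641, 0.301, 0.638, -0.302]
contact_force: [-0.7, -0.1, -0.6]
gripper_width: 0.264
```

```bash
python3 - <<'E'
from nav import *
show([(.4174,-.2505,.0245)],39.5)
for n in("side","top"):cv2.imwrite(f"pics/{n}6.png",imaging.grab_frame(n)[:,:,::-1])
crop("pics/side6.png","pics/s6c.png",270,110,360,210,6)
crop("pics/top6.png","pics/t6c.png",360,95,495,235,5)
E
```

```text
t 14.2 pos [ 0.4191 -0.2528  0.084 ] jaw yaw 39.5 xaxis [ 0.003  -0.0024 -1.    ] F [-0.7 -0.1 -0.6] w 0.264 j [-0.69 -0.13  2.06  0.    1.2  -1.38]
(0.4174, -0.2505, 0.0245) -> cm [ 5.95  0.01 -0.3 ]
twist rad -0.0 or 3.142 -3.142
```

View pics/s6c.png

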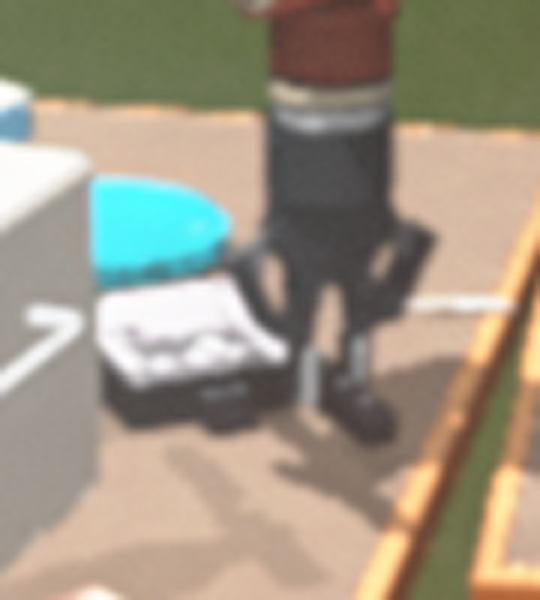

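View pics/t6c.png

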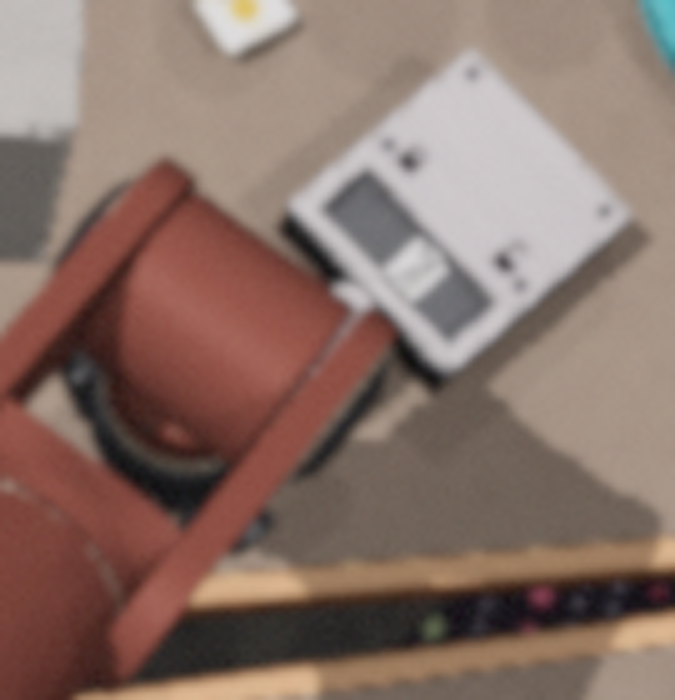

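Request:
carry_out(moves=[0,1,0,-0.3,0,0,2.5,0,-0.3,0,0,4,0,-0.3,0,0,5.2,0,-0.3,0,0,5.8,0,-0.3,0,0,5.8,0,-0.3,0,0,5.8,0,-0.3,0,0,5.8,0,-0.3,0,0,5.8,0,-0.3,0])

```text
time: 15.05
tool_pos: [0.4166, -0.2503, 0.0248]
tool_rot: [0.64, 0.302, 0.639, -0.302]
contact_force: [-0.1, 0.3, -1.5]
gripper_width: 0.261
```

```bash
python3 - <<'E'
from nav import *
show([(.4174,-.2505,.0245)],39.5)
for n in("side","top"):cv2.imwrite(f"pics/{n}7.png",imaging.grab_frame(n)[:,:,::-1])
crop("pics/side7.png","pics/s7c.png",270,130,350,210,8)
crop("pics/top7.png","pics/t7c.png",410,120,470,170,10)
E
```

```text
t 15.05 pos [ 0.4166 -0.2503  0.0248] jaw yaw 39.48 xaxis [ 0.0015 -0.0012 -1.    ] F [-0.1  0.3 -1.5] w 0.261 j [-0.69 -0.04  2.09 -0.    1.09 -1.38]
(0.4174, -0.2505, 0.0245) -> cm [0.03 0.04 0.06]
twist rad -0.0004 or 3.141 -3.142
```

View pics/s7c.png

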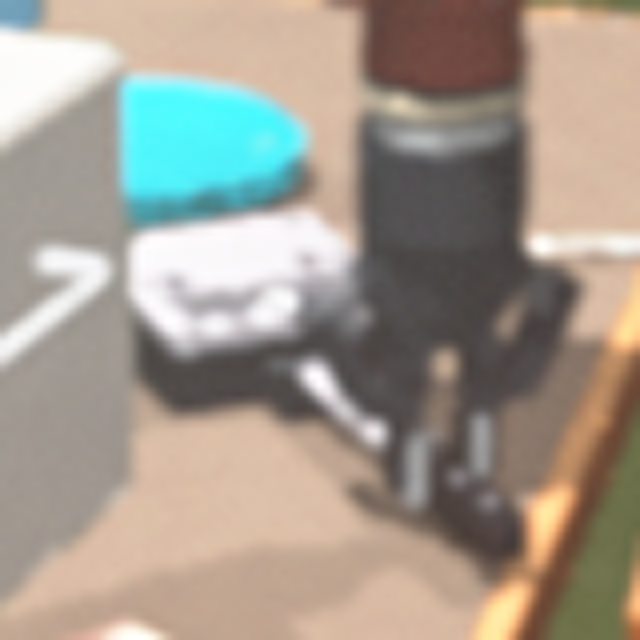

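View pics/t7c.png

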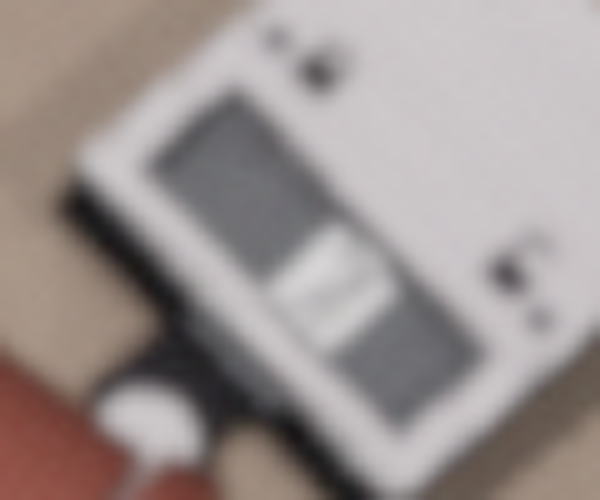

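Request:
carry_out(moves=[0,0,0.04,0.5,0,0,0,0.04,1.2,0,0,0,0.04,2,0,0,0,0.04,2.6,0,0,0,0.04,3,0,0,0,0.04,3,0,0,0,0.04,3,0])

```text
time: 15.73
tool_pos: [0.4354, -0.2728, 0.0237]
tool_rot: [0.639, 0.302, 0.64, -0.302]
contact_force: [-0.1, -0.2, -0.8]
gripper_width: 0.263
```

Request:
carry_out(moves=[0,0,0,0.4,0,0,0,0,0.9,0,0,0,0,1.4,0,0,0,0,1.9,0,0,0,0,2,0,0,0,0,2,0])

```text
time: 16.23
tool_pos: [0.4484, -0.2885, 0.024]
tool_rot: [0.64, 0.302, 0.639, -0.302]
contact_force: [0.6, 0.6, -1.3]
gripper_width: 0.263
```

```bash
python3 - <<'E'
from nav import *
# target line
X=np.array([.636,-.772]);M=np.array([.5236,-.3794])
s=status.state();d=s["tool_pos"][:2]-M;print("dock frame TCP x,y mm",(d@X*1e3).round(1),(d@[.772,.636]*1e3).round(1))
show([tuple(M-.032*X)+(.0245,)],39.5)
for n in("side","top"):cv2.imwrite(f"pics/{n}8.png",imaging.grab_frame(n)[:,:,::-1])
crop("pics/side8.png","pics/s8c.png",270,130,350,210,8)
E
```

```text
dock frame TCP x,y mm -118.0 -0.2
t 16.23 pos [ 0.4484 -0.2885  0.024 ] jaw yaw 39.47 xaxis [ 3.e-04 -2.e-04 -1.e+00] F [ 0.6  0.6 -1.3] w 0.263 j [-0.71  0.08  1.98  0.    1.09 -1.4 ]
(np.float64(0.5032479999999999), np.float64(-0.354696), 0.0245) -> cm [-0.05  0.03  8.59]
twist rad -0.0006 or 3.141 -3.142
```

View pics/s8c.png

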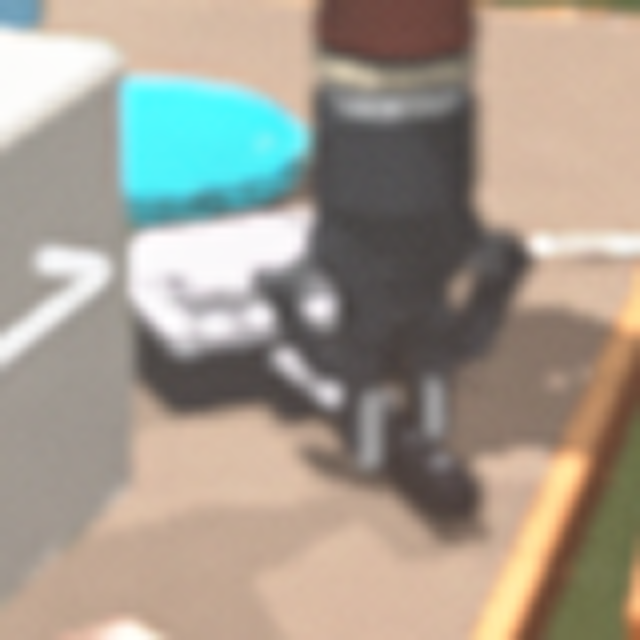

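The blade tip is entering the mouth (u≈304, v≈174) without force; continuing.

Request:
carry_out(moves=[0,0,0.02,0.5,0,0,0,0.02,1.2,0,0,0,0.02,2,0,0,0,0.02,2.8,0,0,0,0.02,3.5,0,0,0,0.02,4,0,0,0,0.02,4,0,0,0,0.02,4,0])

```text
time: 17.0
tool_pos: [0.4737, -0.319, 0.0237]
tool_rot: [0.639, 0.302, 0.64, -0.302]
contact_force: [1.0, 0.1, -1.6]
gripper_width: 0.262
```

Request:
carry_out(moves=[0,0,0,0.5,0,0,0,0,1.2,0,0,0,0,2,0,0,0,0,2.7,0,0,0,0,3,0,0,0,0,3.2,0,0,0,0,3.2,0,0,0,0,3.2,0])

```text
time: 17.67
tool_pos: [0.4939, -0.3434, 0.0236]
tool_rot: [0.639, 0.302, 0.64, -0.302]
contact_force: [-0.2, -0.0, -1.1]
gripper_width: 0.271
```

```bash
cat > dk.py <<'E'
from nav import *
X=np.array([.636,-.772]);M=np.array([.5236,-.3794])
s=status.state();d=s["tool_pos"][:2]-M;print("dock frame TCP x,y mm",(d@X*1e3).round(1),(d@[.772,.636]*1e3).round(1))
show([tuple(M-.032*X)+(.0245,)],39.5)
E
python3 dk.py
```

```text
dock frame TCP x,y mm -46.7 -0.0
t 17.67 pos [ 0.4939 -0.3434  0.0236] jaw yaw 39.47 xaxis [-3.e-04  3.e-04 -1.e+00] F [-0.2 -0.  -1.1] w 0.271 j [-0.73  0.22  1.81  0.    1.11 -1.42]
(np.float64(0.5032479999999999), np.float64(-0.354696), 0.0245) -> cm [-0.09  0.    1.46]
twist rad -0.0004 or 3.141 -3.142
```

Smooth so far. Final push to contact in small steps.

Request:
carry_out(moves=[0,0,0,0.3,0,0,0,0,0.6,0,0,0,0,0.9,0,0,0,0,1.1,0,0,0,0,1.1,0])

```text
time: 18.08
tool_pos: [0.5013, -0.3525, 0.024]
tool_rot: [0.64, 0.302, 0.639, -0.302]
contact_force: [0.1, -0.9, -1.2]
gripper_width: 0.265
```

Request:
carry_out(moves=[0,0,0,0.15,0,0,0,0,0.3,0,0,0,0,0.4,0,0,0,0,0.4,0])

```text
time: 18.42
tool_pos: [0.5028, -0.3542, 0.0235]
tool_rot: [0.638, 0.302, 0.641, -0.301]
contact_force: [-2.3, 2.4, 2.0]
gripper_width: 0.266
```

Request:
carry_out(moves=[0,0,0,0.1,0,0,0,0,0.2,0,0,0,0,0.3,0,0,0,0,0.3,0])

```text
time: 18.75
tool_pos: [0.5029, -0.3542, 0.0231]
tool_rot: [0.636, 0.303, 0.643, -0.3]
contact_force: [-10.0, 10.9, 9.0]
gripper_width: 0.265
```

```bash
python3 dk.py
```

```text
dock frame TCP x,y mm -32.6 0.0
t 18.75 pos [ 0.5029 -0.3542  0.0231] jaw yaw 39.49 xaxis [-0.0077  0.008  -0.9999] F [-10.   10.9   9. ] w 0.265 j [-0.73  0.26  1.77  0.    1.12 -1.42]
(np.float64(0.5032479999999999), np.float64(-0.354696), 0.0245) -> cm [-0.14 -0.    0.06]
twist rad -0.0002 or 3.141 -3.142
```

Request:
carry_out(moves=[0,0,0,-0.1,0,0,0,0,-0.2,0,0,0,0,-0.2,0,0.1,0,0,-0.2,0,0.3,0,0,-0.2,0,0.5,0,0,-0.2,0,0.6,0,0,-0.2,0,0.6,0,0,-0.2,0,0.6,0,0,-0.2,0,0.6,0,0,-0.2,0])

```text
time: 19.58
tool_pos: [0.5043, -0.3561, 0.024]
tool_rot: [0.64, 0.302, 0.639, -0.302]
contact_force: [0.3, -0.7, 0.4]
gripper_width: 0.6
```

Request:
carry_out(moves=[0.6,-1,0,0,0,0.6,-3,0,0,0,0.6,-6,0,0,0,0.6,-10,0,0,0,0.6,-14,0,0,0,0.6,-18,0,-3,0,0.6,-20,0,-7,0,0.6,-20,0,-11,0,0.6,-20,0,-15,0,0.6,-20,0,-17,0])

```text
time: 20.42
tool_pos: [0.3946, -0.2228, 0.2253]
tool_rot: [0.64, 0.302, 0.639, -0.302]
contact_force: [1.1, -0.3, 0.9]
gripper_width: 0.6
```

```bash
python3 dk.py; python3 - <<'E'
from h import *
for n in("side","top"):cv2.imwrite(f"pics/{n}9.png",imaging.grab_frame(n)[:,:,::-1])
crop("pics/side9.png","pics/s9c.png",270,130,350,210,8)
crop("pics/top9.png","pics/t9c.png",395,95,495,195,7)
E
```

```text
dock frame TCP x,y mm -202.9 0.1
t 20.42 pos [ 0.3946 -0.2228  0.2253] jaw yaw 39.5 xaxis [ 0.0017 -0.001  -1.    ] F [ 1.1 -0.3  0.9] w 0.6 j [-0.68 -0.37  2.01  0.    1.5  -1.37]
(np.float64(0.5032479999999999), np.float64(-0.354696), 0.0245) -> cm [ 2.012e+01 -2.000e-02  1.705e+01]
twist rad -0.0 or 3.142 -3.142
```

View pics/s9c.png

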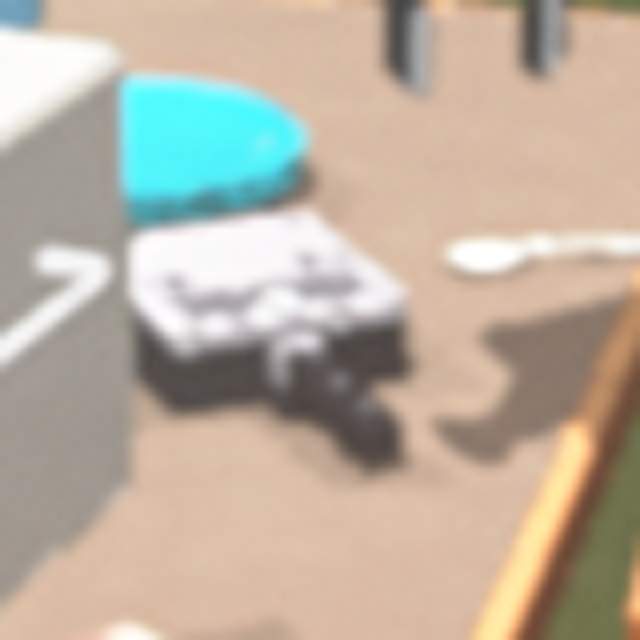

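View pics/t9c.png

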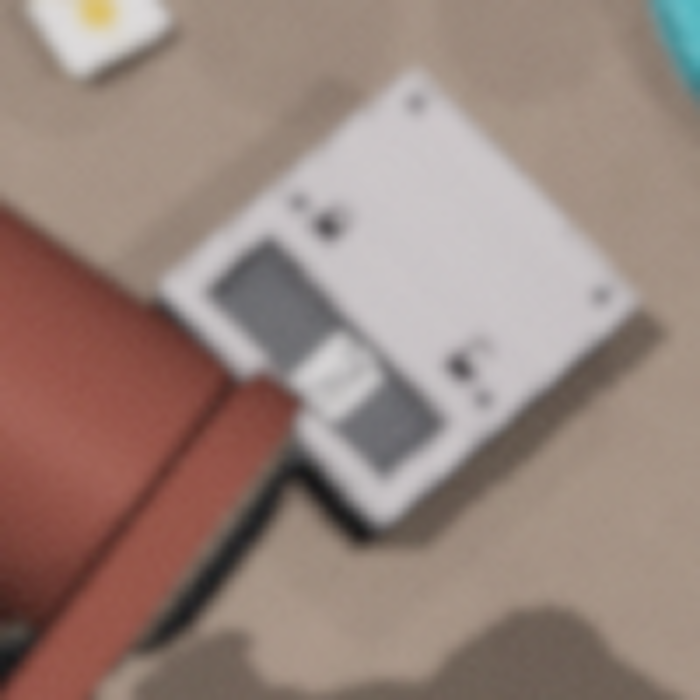

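```bash
python3 - <<'E'
from nav import *
show([(.5355,-.4048,.20),(.5355,-.4048,.044)],39.5)
E
```

```text
t 20.52 pos [ 0.3944 -0.2223  0.2245] jaw yaw 39.56 xaxis [ 1.2e-03 -7.0e-04 -1.0e+00] F [ 0.4 -0.4  0.2] w 0.6 j [-0.68 -0.37  2.02  0.    1.5  -1.37]
(0.5355, -0.4048, 0.2) -> cm [ 2.48 -0.75 23.05]
(0.5355, -0.4048, 0.044) -> cm [18.08 -0.76 23.03]
twist rad 0.0011 or 3.143 -3.141
```

Request:
carry_out(moves=[0.3,2,-0.75,3,0,0.3,2,-0.75,7,0,0.3,2,-0.75,11,0,0.3,2,-0.75,15,0,0.3,3,-0.75,19,0,0.3,6,-0.75,22,0,0.3,9,-0.75,23,0,0.3,12,-0.75,23,0,0.3,14.5,-0.75,23,0,0.3,15.8,-0.75,23,0,0.3,15.8,-0.75,23,0,0.3,15.8,-0.75,23,0])

```text
time: 21.52
tool_pos: [0.5366, -0.4072, 0.0659]
tool_rot: [0.639, 0.302, 0.64, -0.302]
contact_force: [-0.0, -0.4, 1.2]
gripper_width: 0.299
```

Request:
carry_out(moves=[0.3,0,0,0,0,0.3,0,0,0,0,0.3,0,0,0,0])

```text
time: 21.77
tool_pos: [0.5377, -0.4079, 0.0685]
tool_rot: [0.641, 0.301, 0.638, -0.302]
contact_force: [0.4, 0.8, 0.1]
gripper_width: 0.301
```

```bash
python3 - <<'E'
from nav import *
show([(.5355,-.4048,.0440)],39.5)
E
```

```text
t 21.77 pos [ 0.5377 -0.4079  0.0685] jaw yaw 39.48 xaxis [ 0.0031 -0.0029 -1.    ] F [0.4 0.8 0.1] w 0.301 j [-0.76  0.31  1.61  0.    1.21 -1.45]
(0.5355, -0.4048, 0.044) -> cm [ 2.45  0.03 -0.39]
twist rad -0.0003 or 3.141 -3.142
```

Request:
carry_out(moves=[0.3,0.6,0,-0.35,0,0.3,1.2,0,-0.35,0,0.3,1.7,0,-0.35,0,0.3,1.7,0,-0.35,0,0.3,2.1,0,-0.35,0,0.3,2.3,0,-0.35,0,0.3,2.3,0,-0.35,0,0.3,2.3,0,-0.35,0])

```text
time: 22.43
tool_pos: [0.5343, -0.4043, 0.0427]
tool_rot: [0.639, 0.302, 0.639, -0.302]
contact_force: [0.0, -0.4, -0.6]
gripper_width: 0.302
```

Request:
carry_out(moves=[0,0,0,0,0,0,0,0,0,0,0,0,0,0,0,0,0,0,0,0,0,0,0,0,0,0,0,0,0,0])

```text
time: 22.93
tool_pos: [0.5343, -0.4044, 0.0431]
tool_rot: [0.64, 0.302, 0.639, -0.302]
contact_force: [-1.6, 0.3, 1.4]
gripper_width: 0.089
```

```bash
python3 - <<'E'
from nav import *
show([(.5355,-.4048,.0440)],39.5)
E
```

```text
t 22.93 pos [ 0.5343 -0.4044  0.0431] jaw yaw 39.48 xaxis [ 1.e-04 -3.e-04 -1.e+00] F [-1.6  0.3  1.4] w 0.089 j [-0.76  0.34  1.63 -0.    1.17 -1.45]
(0.5355, -0.4048, 0.044) -> cm [-0.09  0.06  0.11]
twist rad -0.0004 or 3.141 -3.142
```

Request:
carry_out(moves=[0,-0.05,0.3,0,0,0,-0.05,0.6,0,0,0,-0.05,0.9,0,0,0,-0.05,1.2,0,0,0,-0.05,1.4,0,0,0,-0.05,1.4,0,0,0,-0.05,1.4,0,0])

```text
time: 23.52
tool_pos: [0.5457, -0.395, 0.0432]
tool_rot: [0.64, 0.302, 0.639, -0.301]
contact_force: [1.0, -0.9, -2.7]
gripper_width: 0.089
```

Request:
carry_out(moves=[0,0,0.1,0,0,0,0,0.2,0,0,0,0,0.3,0,0,0,0,0.3,0,0])

```text
time: 23.85
tool_pos: [0.5466, -0.3943, 0.0432]
tool_rot: [0.639, 0.301, 0.64, -0.302]
contact_force: [-3.2, -5.5, -1.8]
gripper_width: 0.089
```

Request:
carry_out(moves=[0,0,0.1,0,0,0,0,0.2,0,0,0,0,0.2,0,0,0,0,0.2,0,0])

```text
time: 24.18
tool_pos: [0.5468, -0.3941, 0.0432]
tool_rot: [0.638, 0.3, 0.64, -0.303]
contact_force: [-7.2, -6.7, -0.6]
gripper_width: 0.088
```

Request:
carry_out(moves=[0,0,0.1,0,0,0,0,0.2,0,0,0,0,0.2,0,0,0,0,0.2,0,0])

```text
time: 24.52
tool_pos: [0.5469, -0.394, 0.0432]
tool_rot: [0.638, 0.299, 0.641, -0.304]
contact_force: [-11.7, -10.8, 1.4]
gripper_width: 0.089
```

Request:
carry_out(moves=[0.3,0,-0.5,0,0,0.3,0,-0.5,0,0,0.3,0,-0.5,0,0,0.3,0,-0.5,0,0,0.3,-2,-0.5,0,0,0.3,-5,-0.5,0,0,0.3,-9,-0.5,0,0,0.3,-13,-0.5,0,0,0.3,-17,-0.5,-3,0,0.3,-21,-0.5,-6,0,0.3,-23,-0.5,-10,0,0.3,-23,-0.5,-14,0])

```text
time: 25.52
tool_pos: [0.4682, -0.2973, 0.2766]
tool_rot: [0.643, 0.301, 0.636, -0.302]
contact_force: [-0.0, 0.0, 0.5]
gripper_width: 0.306
```

Request:
carry_out(moves=[0.3,0,4,-1,0,0.3,0,8,-2,0,0.3,0,12,-3,0,0.3,0,16,-4,0,0.3,0,20,-5,0,0.3,0,20,-5,0,0.3,0,20,-5,0])

```text
time: 26.1
tool_pos: [0.5902, -0.1287, 0.2706]
tool_rot: [0.64, 0.3, 0.64, -0.3]
contact_force: [-0.3, -0.1, 0.1]
gripper_width: 0.303
```

```bash
python3 - <<'E'
from nav import *
show([],39.5)
for n in("side","top"):cv2.imwrite(f"pics/{n}10.png",imaging.grab_frame(n)[:,:,::-1])
crop("pics/top10.png","pics/t10c.png",395,95,495,195,7)
from dock import dock
dock("pics/top10.png")
E
```

```text
t 26.1 pos [ 0.5902 -0.1287  0.2706] jaw yaw 39.75 xaxis [-3.e-04  4.e-04 -1.e+00] F [-0.3 -0.1  0.1] w 0.303 j [-0.34 -0.01  1.63  0.    1.53 -1.03]
twist rad 0.0043 or 3.146 -3.137
cover 160 (array([ 0.62178583, -0.44322708]), (57.48467254638672, 40.78191375732422), 40.364990234375)Traceback (most recent call last):
  File "<stdin>", line 6, in <module>
  File "dock.py", line 17, in dock
    print("recess",rect(toworld("top",pts[::5],u0,v0,k,.044)))
                   ~~~~^^^^^^^^^^^^^^^^^^^^^^^^^^^^^^^^^^^^^^
  File "m.py", line 9, in rect
    (c,s,a)=cv2.minAreaRect((P*1000).astype(np.float32)); return np.array(c)/1000,s,a
            ~~~~~~~~~~~~~~~^^^^^^^^^^^^^^^^^^^^^^^^^^^^^
cv2.error: OpenCV(4.12.0) /io/opencv/modules/imgproc/src/convhull.cpp:143: error: (-215:Assertion failed) total >= 0 && (depth == CV_32F || depth == CV_32S) in function 'convexHull'
```

View pics/t10c.png

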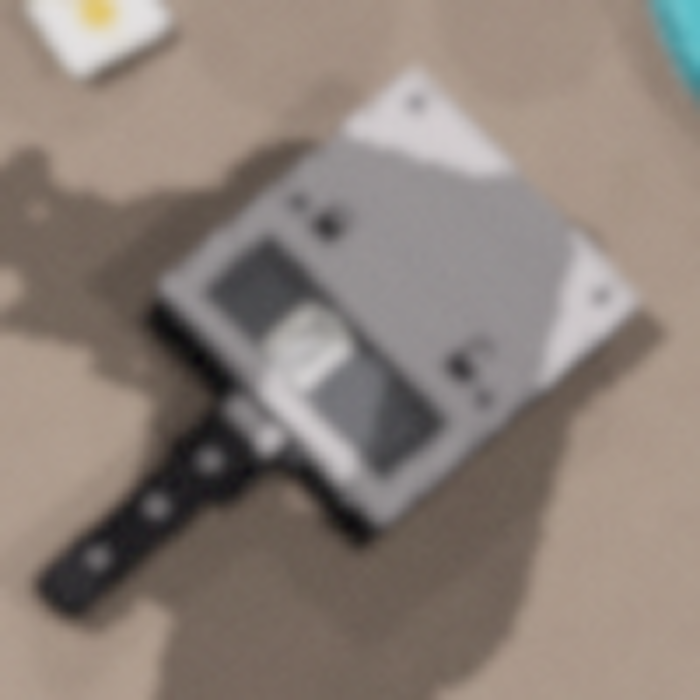

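View pics/top10.png

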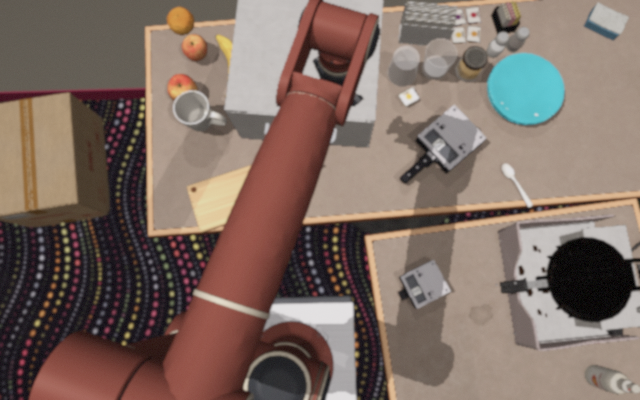

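View pics/side10.png

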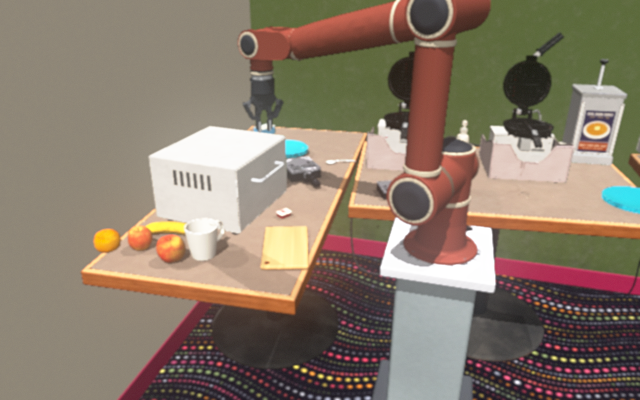

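Top view: the bolster sits flush on the dock front (u≈431, v≈155) and the knob is at the shut-padlock end (u≈439, v≈145). The mug (192,108 top; 202,240 side) and tub (284,212 side) are unmoved, and the gripper is clear.

Request:
carry_out(moves=[0.3,0,0,0,0,0.3,0,0,0,0,0.3,0,0,0,0])

```text
time: 26.45
tool_pos: [0.5889, -0.1324, 0.2708]
tool_rot: [0.639, 0.302, 0.639, -0.302]
contact_force: [0.2, -0.5, 0.2]
gripper_width: 0.299
```

```bash
python3 -c "
from plant import workorder; print(workorder.job_done())"
```

```text
the job is handed in; nothing more can be done
None
```

The knife is in the dock with the lock shut behind it, handed in at about 26.5 s of the 64 s allowed.

- **Lock opened:** I slid it until it met its end stop, at about 13 N.
- **Knife inserted:** the blade went in without resistance. I pushed until the bolster met the dock front at about 15 N, 0.6 mm from where I expected contact, then let go.
- **Lock shut:** it travelled about 16 mm, the lock's full stroke, and met its end stop at about 16 N.

**Last checks:** the pictures show the bolster flush on the dock front and the knob at the shut-padlock end. The mug and tub look unmoved, judged by eye. The gripper is empty and clear, about 36 mm above the bun warmer.

**Failed or disagreed:**
- My numeric check of the knob's final position failed because the arm's shadow lay over the dock. The lock being shut therefore rests on its travel, the end stop and the picture.
- The camera's position for the dock differed by about 1.4 mm from where the arm felt the lock's end stop. I used the felt position for the insertion.

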